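Find the capped bush by feel and seat the locating pin

TASK

Take the locating pin out of its stand, set its nose in the groove of the fixture's cover plate and slide it lightly along the groove until it drops into the locating bush, which is hidden under a spring-loaded dust plug somewhere in the groove's floor. Push the pin fully home, so that its collar rests on the cover plate, and leave it standing there. Be gentle: never press the pin on the fixture with more than 60 N, and do not disturb the angle offcut, the magnet block or the nut lying near by.

Things in the scene. Friction and masses are not known exactly. Their poses are not given: they have to be found in the camera images.
- fixture: fixture base, fixed to the table: grey box 80 wide (x), 260 long (y), 42 high (all sizes in mm), with a bare steel cover plate 6 thick, whose eight cap screws stand 3 proud; a hold-down foot at each end (308 long in all). In mid cover a groove (slot) 24 wide in x, 110 long in y, 6 deep. Origin: centre of the underside, z up
- groove_mid (a point): middle of the groove, on its floor, 36 above the table; y along the groove. The bush, a hole 19 in diameter, 36 deep, in the floor, is on the groove's centre line up to 35 from this point, different in each run, not measured, found only by feel. A flush dust plug closes it; 0.6 to 1.2 N (less than the pin's weight) sinks it 30. Seated, the nose is 24 below the floor
- pin_stand: stand, fixed to the table: plain grey block 70 x 70 x 40 high with an upright through hole 21 in diameter in which the pin stands; origin at the centre of the underside
- pin: steel locating pin, 0.22 to 0.34 kg, 83 long, standing with its collar on the stand, nose 10 above the table. From the bottom: nose, 8 widening to 16 diameter over 8; shank 16 diameter to 30; collar 36 diameter, 30 to 38; square head 22 x 22, 38 to 83, to hold it by. Origin at the nose's end, z up along the pin, x and y square to the head's sides
- pin_head (a point): centre of the pin's square head, 60.5 above the nose's end; axes as pin
- pin_tip (a point): end of the pin's nose
- angle: bystander: grey steel angle offcut, 90 x 50 x 70 high; origin at the centre of the underside
- magnet_block: bystander: small blue magnet block, 35 x 51 x 30 high; origin at the centre of the underside
- nut: bystander: dark hexagon nut, 35 x 39 x 19 high; origin at the centre of the underside
Not all that is in view belongs to the job. Leave any turquoise look-alike of the pin alone.

How it is judged:
By the outcome, as a careful person would: the job done as asked, in the order asked, and still so for the second after the job is handed in, with the robot touching nothing.
It also fails if it takes over 64 s, if anything falls off the work surface, if the arm or the gripper's body presses on something with over 40 N, if the wrist force passes 120 N, or if a joint passes its speed limit or range.

ROBOT

A 7-joint arm with a two-finger parallel gripper is mounted at the origin on the work surface; the furniture and walls round the work are solid. World frame = base frame: x ahead of the robot, y to its left, z up, the work surface at z = 0. Lengths are in m, angles in rad, forces in N, time in s.
With the tool pointing down it reaches from about 0.425 to 1.025 m from the base axis. Payload 9.4 kg.
Tool frame: the origin (TCP) lies at the very end of the fingers, on their centre line; the grasp point (between the pads) lies 19 mm behind it; y points along the fingers, x is the direction in which the jaws open and shut, and the axes are right-handed (so a half turn about y gives the same grasp; the last joint's range is limited). The gripper opens to 85 mm and grips with 20 to 120 N. Pads are 22 mm wide; open, the fingers measure 114 mm over their backs; the gripper's body (76 mm by 85 mm) begins 54 mm behind the grasp point. The pads swing forward as they close: fully open they stand 13 mm farther back than shut.
Start: joints at [-1.323, 0.599, -0.003, 1.599, 0.002, 0.943, -0.08], TCP at [0.231, 0.687, 0.231] pointing down, gripper open.
Joint ranges: [-2.57, 2.57], [-0.35, 1.97], [-1.29, 1.29], [0.11, 2.56], [-1.05, 4.19], [0.11, 1.86], [-2.63, 2.63]. Speed limits (rad/s): [2.22, 2.22, 3.01, 3.01, 3.14, 3.14, 3.14].

INTERFACE

Orientations are given as a unit quaternion [x, y, z, w].
In Python, from bench import status, camera, get_calibration, order gives the robot as it stands. The module is installed in compiled form; this text tells all that it offers.
- The arm moves only by the tool play_rows, never from a script. Its argument "plan" is a list of rows, each a list of 4 numbers: the shift along the world's x, y, z in cm, then the turn about the world's z in rad. In form: [[tx, ty, tz, turn], ...]. A call has 1 to 5 rows; each row is the pose to reach, as a shift and turn from the pose commanded when the call began; what a row does not reach only later rows make up. A row lasts 1/12 s, in which the tool goes at most 41.7 mm and 7.16 degrees, less where a joint would pass 70% of its speed; a pose out of reach is approached as far as the arm can. A call with a gripper value outside its range is refused whole. "grip" is the gripper command: -1 is fully open, 1 is shut, values between are in proportion, set as the call begins (left out, the last holds). The fingers move at their own pace and stop on an object; the grip force is fixed at half the most. Time passes only in rows, so rows that repeat a pose let the fingers close. It gives the time, the measured TCP pose, the force and the opening at its end, in the units of the state.
- status.get_state(): the state, without advancing time (a new reading comes with each control period).
- camera(name): name is "scene" or "side" or "wrist"; returns the picture (384x512x3 uint8, blue, green, red); there is no depth.
- get_calibration(name): a dict with "K" (3x3 intrinsics, pixels), "distortion" ([k1, k2, p1, p2, k3] as OpenCV has them; the pictures are not rectified), "xyz" and "attitude" of the camera in the world. Camera axes: x right, y up, looking along -z (the intrinsics and any distortion apply to the point x, -y, -z); pixel columns grow to the right and rows downward; lengths in m; the calibration is good to about 2 mm. A picture is of the moment at which its call begins: read the wrist's pose just before it. get_calibration takes no time and is no camera call; for the wrist camera it gives the pose at the moment of the call.
- order.sign_off(): hands the job in, once; it reports no verdict.
The state is a dict: "time": time; "qpos": joint angles; "joint_vel": joint speeds; "tau": joint torques, N m; "tcp_pos": TCP position; "ee_rot": TCP orientation; "contact_force": force on the tool from outside, world axes, zero at the start; "moment": the same for the moment, N m; "finger_gap": finger opening in m.
Only numpy, scipy, OpenCV 4.12 (cv2) and the standard library are available. Lean on these libraries where they do the work, as an engineer would, in place of code of your own. Each camera call takes 0.05 s, during which the arm holds its last target.

## Working session

There is one attempt and no reset: what is moved stays moved. The work goes in short steps, Python scripts to look and compute and a tool call to move; the robot and the scene stay as the last step left them, time stands still between calls to the robot, and variables do not carry over. Pictures are saved under pics/ and viewed, and the job is handed in when it is done.

Besides the shell and the picture viewer there is one more tool, called after "Emit:" as name(argument=value, ...) on one line, values as JSON. play_rows: Moves the arm, as the interface text tells. Its arguments: {"type":"object","properties":{"plan":{"type":"array"},"grip":{"type":"number"}},"required":["plan"]}

```bash
mkdir -p pics; ls; python3 - <<'E'
from bench import status,camera,get_calibration
import cv2
s=status.get_state();print(s)
for n in ("scene","side","wrist"):
    c=get_calibration(n);print(n,c)
    cv2.imwrite(f"pics/{n}0.png",camera(n))
E
```

```text
pics
{'time': 0.0, 'qpos': array([-1.32268906,  0.60012801, -0.00249589,  1.60015543,  0.00180094,
        0.94290662, -0.07977943]), 'joint_vel': array([-0.00086883,  0.00032601, -0.00106879, -0.00134041, -0.00051547,
       -0.00030828,  0.00087571]), 'tau': array([ 2.94085430e-04, -7.76440501e+01,  1.56484030e+00, -2.58005673e+01,
        1.23099843e-02,  9.10480216e-03,  1.87875784e-06]), 'tcp_pos': array([0.23125613, 0.68661352, 0.23040644]), 'ee_rot': array([ 0.57463454,  0.41216713, -0.41300672, -0.57388053]), 'contact_force': array([ 0.67899519, -0.21561235,  0.40196506]), 'moment': array([ 0.02366923,  0.00337281, -0.01208066]), 'finger_gap': 0.08509522905908608}
scene {'K': array([[349.8786392 ,   0.        , 261.61575863],
       [  0.        , 349.8786392 , 193.68418136],
       [  0.        ,   0.        ,   1.        ]]), 'distortion': array([-0.0827112,  0.       ,  0.       ,  0.       ,  0.       ]), 'xyz': array([-0.07613797, -0.66447266,  0.47427597]), 'attitude': array([ 0.48545869, -0.21393049, -0.36189701,  0.7665469 ])}
side {'K': array([[445.13964725,   0.        , 255.57064715],
       [  0.        , 445.13964725, 193.5335331 ],
       [  0.        ,   0.        ,   1.        ]]), 'distortion': array([-0.0393585,  0.       ,  0.       ,  0.       ,  0.       ]), 'xyz': array([ 0.14453252, -0.8883686 ,  0.5032996 ]), 'attitude': array([ 0.51584811, -0.12584712, -0.21436278,  0.81982426])}
wrist {'K': array([[282.05986804,   0.        , 254.79066859],
       [  0.        , 282.05986804, 187.92094039],
       [  0.        ,   0.        ,   1.        ]]), 'distortion': array([-0.05305068,  0.        ,  0.        ,  0.        ,  0.        ]), 'xyz': array([0.16869196, 0.7086193 , 0.37292621]), 'attitude': array([-0.10862319, -0.07727006,  0.5785938 ,  0.80464872])}
```

View pics/scene0.png

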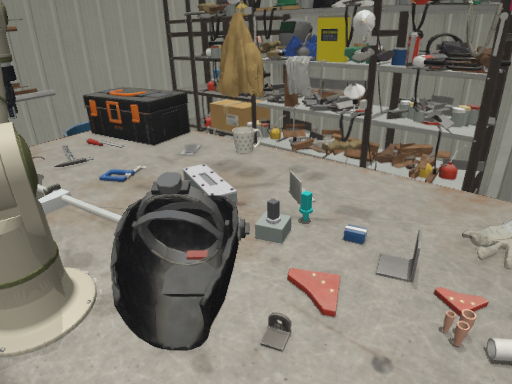

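View pics/side0.png

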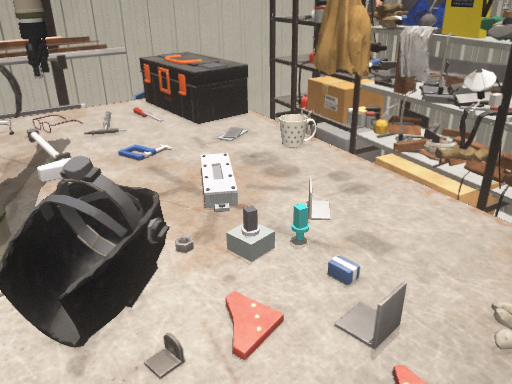

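View pics/wrist0.png

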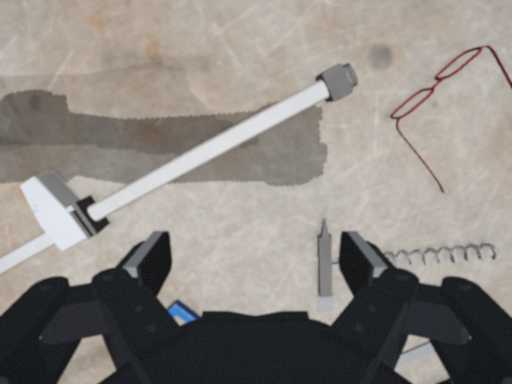

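```bash
cat > h.py <<'E'
import numpy as np,cv2,json
from scipy.spatial.transform import Rotation as R
def ray(c,uv):
    uv=np.array(uv,float).reshape(-1,1,2)
    n=cv2.undistortPoints(uv,c["K"],c["distortion"]).reshape(-1,2)
    d=np.c_[n[:,0],-n[:,1],-np.ones(len(n))]
    return np.array(c["xyz"]),R.from_quat(c["attitude"]).apply(d)
def plane(c,uv,z):
    o,d=ray(c,uv); return o+d*((z-o[2])/d[:,2])[:,None]
def proj(c,P):
    p=R.from_quat(c["attitude"]).inv().apply(np.atleast_2d(P)-c["xyz"])
    q=np.c_[p[:,0],-p[:,1],-p[:,2]]
    return cv2.projectPoints(q,np.zeros(3),np.zeros(3),c["K"],c["distortion"])[0].reshape(-1,2)
def tri(cs,uvs):
    A=0;b=0
    for c,uv in zip(cs,uvs):
        o,d=ray(c,[uv]);d=d[0]/np.linalg.norm(d[0]);M=np.eye(3)-np.outer(d,d);A=A+M;b=b+M@o
    return np.linalg.solve(A,b)
E
python3 - <<'E'
from h import *
from bench import *
np.set_printoptions(precision=4,suppress=True)
S=get_calibration("side");C=get_calibration("scene")
print("head top",plane(S,[[250,208]],.093),tri([S,C],[(250,208),(273,202)]))
print("fix ends",plane(S,[[214,155],[221,202],[217,171]],.042))
print("nut,mag,angle,angle2,turq",plane(S,[[184,243],[343,270],[368,325],[318,212],[300,240]],0))
s=status.get_state()
print(R.from_quat(s["ee_rot"]).as_matrix())
W=get_calibration("wrist");print(R.from_quat(W["attitude"]).as_matrix())
E
python3 -c "
import cv2
i=cv2.imread('pics/side0.png')[130:300,130:390];cv2.imwrite('pics/s0c.png',cv2.resize(i,None,fx=3,fy=3,interpolation=2))
i=cv2.imread('pics/scene0.png')[150:290,160:430];cv2.imwrite('pics/c0c.png',cv2.resize(i,None,fx=2.9,fy=2.9,interpolation=2))"
```

```text
head top [[ 0.5056 -0.1954  0.093 ]] [ 0.5056 -0.1949  0.0904]
fix ends [[ 0.6162  0.2356  0.042 ]
 [ 0.507  -0.0495  0.042 ]
 [ 0.5744  0.122   0.042 ]]
nut,mag,angle,angle2,turq [[ 0.3913 -0.1082  0.    ]
 [ 0.6206 -0.3526  0.    ]
 [ 0.5604 -0.4914  0.    ]
 [ 0.7174 -0.1383  0.    ]
 [ 0.6102 -0.2214  0.    ]]
[[ 0.3191 -0.0003 -0.9477]
 [ 0.9477 -0.0012  0.3191]
 [-0.0012 -1.     -0.0001]]
[[ 0.3185 -0.9143 -0.2501]
 [ 0.9479  0.3069  0.0852]
 [-0.0011 -0.2642  0.9645]]
```

View pics/s0c.png

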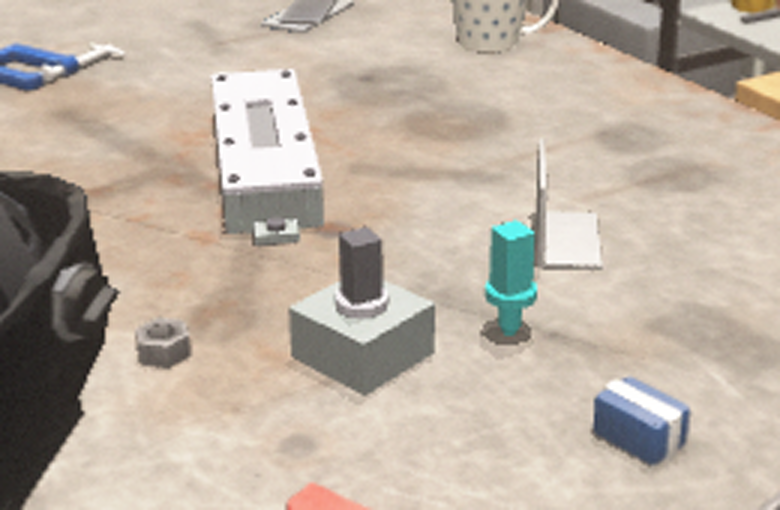

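View pics/c0c.png

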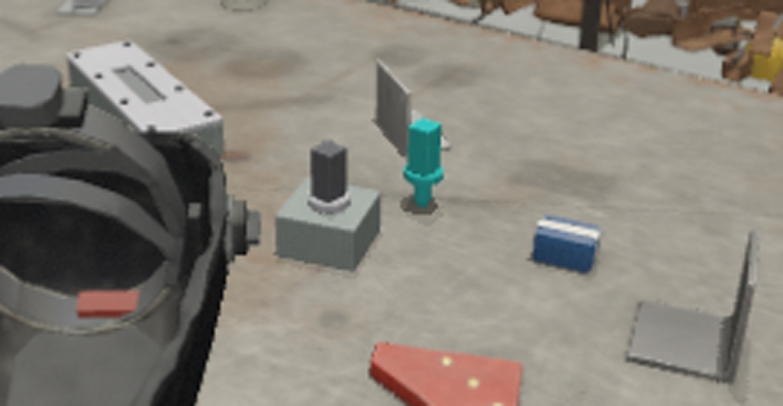

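Emit:
play_rows(plan=[[2.2,-3.4,0.2,0],[4.4,-6.8,0.6,0],[6.6,-10.2,1,0],[8.8,-13.6,1.5,0],[11,-17,2,0]], grip=-1)

```text
time: 0.57
tcp_pos: [0.342, 0.5152, 0.2511]
ee_rot: [0.574, 0.412, -0.413, -0.574]
contact_force: [0.8, -0.5, 0.7]
finger_gap: 0.0851
```

Emit:
play_rows(plan=[[2.2,-3.4,0,0],[4.4,-6.8,0,0],[6.6,-10.2,0,0],[8.8,-13.6,0,0],[11,-17,0,0]])

```text
time: 0.98
tcp_pos: [0.452, 0.3452, 0.2513]
ee_rot: [0.574, 0.413, -0.413, -0.574]
contact_force: [1.5, -0.1, 0.1]
finger_gap: 0.0856
```

Emit:
play_rows(plan=[[2.2,-3.4,0,0],[4.4,-6.8,0,0],[6.6,-10.2,0,0],[8.8,-13.6,0,0],[11,-17,0,0]])

```text
time: 1.4
tcp_pos: [0.562, 0.1752, 0.2513]
ee_rot: [-0.574, -0.413, 0.413, 0.574]
contact_force: [0.6, 0.5, -0.6]
finger_gap: 0.0857
```

Emit:
play_rows(plan=[[2.2,-3.4,0,0],[4.4,-6.8,0,0],[6.4,-10.2,0,0],[6.4,-10.2,0,0],[6.4,-10.2,0,0]])

```text
time: 1.82
tcp_pos: [0.6261, 0.072, 0.2508]
ee_rot: [0.576, 0.411, -0.411, -0.575]
contact_force: [-0.3, 1.2, 0.2]
finger_gap: 0.0853
```

```bash
python3 - <<'E'
from bench import *
import cv2,pickle
s=status.get_state();print(s)
c=get_calibration("wrist");im=camera("wrist");cv2.imwrite("pics/w1.png",im);pickle.dump(c,open("w1.pkl","wb"))
E
```

```text
{'time': 1.8167, 'qpos': array([-0.24389235,  0.46388486,  0.05682182,  1.80906155, -0.03201006,
        0.86997315,  1.06855559]), 'joint_vel': array([-0.05078941, -0.0129581 , -0.05012249,  0.02279821, -0.01181241,
       -0.00027994, -0.01521473]), 'tau': array([ 3.25448781e+00, -6.50789666e+01,  4.10890862e+00, -2.50854921e+01,
        3.11768157e-01, -4.84077330e-02,  2.64966404e-01]), 'tcp_pos': array([0.62609748, 0.0720066 , 0.25083463]), 'ee_rot': array([ 0.57554335,  0.41085428, -0.4114079 , -0.57505839]), 'contact_force': array([-0.32121341,  1.199745  ,  0.23968899]), 'moment': array([-0.00805028,  0.02602988,  0.06477879]), 'finger_gap': 0.08533082520198194}
```

View pics/w1.png

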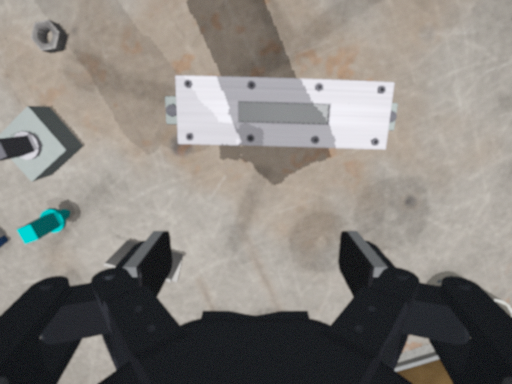

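```bash
cat > fx.py <<'E'
from h import *
import pickle,sys
np.set_printoptions(precision=4,suppress=True)
im=cv2.imread("pics/w1.png");c=pickle.load(open("w1.pkl","rb"))
g=cv2.cvtColor(im,cv2.COLOR_BGR2GRAY)
hsv=cv2.cvtColor(im,cv2.COLOR_BGR2HSV)
print(im[112,284],im[90,300],im[60,300],im[112,240])
m=((g>190)&(hsv[...,1]<25)).astype(np.uint8)
cn,h=cv2.findContours(m,cv2.RETR_CCOMP,cv2.CHAIN_APPROX_NONE)
for k,a in enumerate(cn):
    if cv2.contourArea(a)>500:
        P=plane(c,a[:,0,:],.042)[:,:2]*1000
        r=cv2.minAreaRect(P.astype(np.float32))
        print(k,h[0][k],cv2.boundingRect(a),"mm rect",r)
sc=np.array([[188,84],[251,85],[319,87],[381,90],[375,141],[315,139],[250,138],[190,136]],float)
P=plane(c,sc,.045);print(P[:,:2]*1000,P.mean(0))
E
python3 fx.py
python3 -c "
import cv2
i=cv2.imread('pics/w1.png')[60:170,150:410];cv2.imwrite('pics/w1c.png',cv2.resize(i,None,fx=3,fy=3,interpolation=2))
i=cv2.imread('pics/w1.png')[90:190,0:110];cv2.imwrite('pics/w1p.png',cv2.resize(i,None,fx=5,fy=5,interpolation=2))"
```

```text
[145 144 142] [178 173 174] [131 145 159] [139 137 135]
56 [60 55 57 -1] (300, 78, 97, 72) mm rect ((603.5625610351562, 198.25558471679688), (119.08367919921875, 81.91758728027344), 69.64591979980469)
60 [-1 56 61 -1] (175, 75, 66, 70) mm rect ((544.3160400390625, 40.171112060546875), (78.14337158203125, 80.99893188476562), 70.59833526611328)
[[508.7138  29.7178]
 [534.0376  99.2452]
 [561.7171 174.2802]
 [588.0989 243.861 ]
 [644.8636 223.2424]
 [618.7556 153.0313]
 [591.9758  77.9482]
 [565.7646   9.2648]] [0.5767 0.1263 0.045 ]
```

View pics/w1c.png

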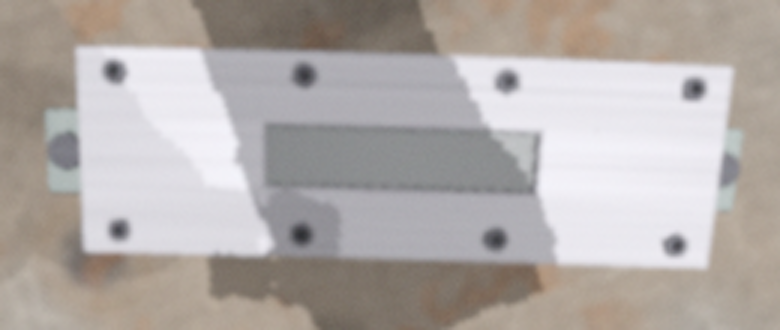

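View pics/w1p.png

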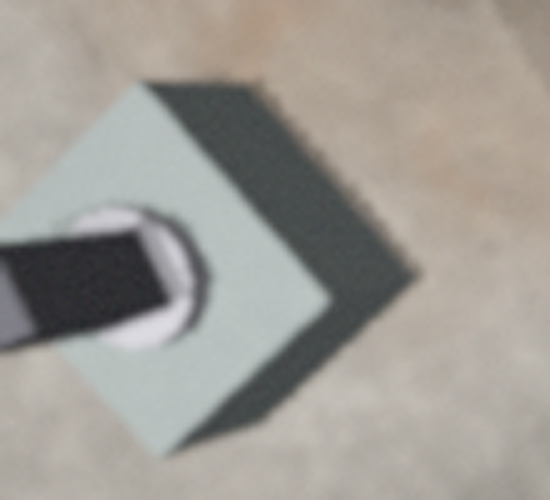

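```bash
python3 - <<'E'
from h import *
import pickle
np.set_printoptions(precision=4,suppress=True)
c=pickle.load(open("w1.pkl","rb"))
def o(A,z,s,off): return plane(c,np.array(A,float)/s+off,z)[:,:2]*1000
P=o([(77,46),(733,67),(708,268),(82,252)],.042,3,(150,60));print(P,P.mean(0),np.linalg.norm(np.diff(P,axis=0),axis=1))
G=o([(265,124),(540,131),(535,193),(264,187)],.042,3,(150,60));print(G,G.mean(0),np.linalg.norm(np.diff(G,axis=0),axis=1))
for Q in (P,G):
  d=Q[1]+Q[2]-Q[0]-Q[3];print("yaxis deg",np.degrees(np.arctan2(d[1],d[0])))
S=o([(148,80),(330,298),(165,458)],.040,5,(0,90));print(S,(S[0]+S[2])/2,np.linalg.norm(np.diff(S,axis=0),axis=1)); d=S[1]-S[0];print(np.degrees(np.arctan2(d[1],d[0])))
# head bottom at z .048 (stand 40+collar 8), bottom edge between (138,232),(170,303)
B=o([(138,232),(170,303)],.048,5,(0,90));print(B);d=B[1]-B[0];print(np.degrees(np.arctan2(d[1],d[0])),np.linalg.norm(d))
E
```

```text
[[494.3041  19.0137]
 [584.7066 262.638 ]
 [660.2541 235.4423]
 [569.7308 -10.1764]] [577.2489 126.7294] [259.8565  80.2934 261.769 ]
[[546.5009  78.8604]
 [584.3411 182.3456]
 [607.2992 173.9583]
 [569.5961  70.1817]] [576.9343 126.3365] [110.1865  24.4421 110.4133]
yaxis deg 69.7052236210751
yaxis deg 69.97408403687743
[[ 463.3145 -169.8791]
 [ 528.354  -150.5139]
 [ 550.8341 -215.5475]] [ 507.0743 -192.7133] [67.8613 68.8093]
16.580669645274206
[[ 497.2364 -185.1641]
 [ 515.9102 -186.1386]]
-2.98729226599415 18.699205980994822
```

Emit:
play_rows(plan=[[-0.8,-4,-0.4,0],[-1.6,-8,-0.8,0],[-2.4,-12,-1.2,0],[-3.2,-16,-1.6,0.0],[-4,-20,-2,0.0]])

```text
time: 2.28
tcp_pos: [0.5846, -0.1241, 0.2312]
ee_rot: [-0.573, -0.414, 0.413, 0.574]
contact_force: [1.3, -0.4, 0.5]
finger_gap: 0.0854
```

Emit:
play_rows(plan=[[-0.8,-4,-0.4,0.1],[-1.7,-8.8,-1,0.2],[-1.7,-8.8,-1,0.28],[-1.7,-8.8,-1,0.28],[-1.7,-8.8,-1,0.28]])

```text
time: 2.7
tcp_pos: [0.5683, -0.2115, 0.2212]
ee_rot: [-0.511, -0.489, 0.488, 0.512]
contact_force: [-0.0, 1.2, -0.7]
finger_gap: 0.0853
```

```bash
python3 - <<'E'
from bench import *
import cv2,pickle
s=status.get_state();print(s)
c=get_calibration("wrist");im=camera("wrist");cv2.imwrite("pics/w2.png",im);pickle.dump(c,open("w2.pkl","wb"))
cv2.imwrite("pics/w2c.png",cv2.resize(im[60:220,160:360],None,fx=3.7,fy=3.7,interpolation=2))
E
```

```text
{'time': 2.7, 'qpos': array([ 0.27080016,  0.46781047, -0.01072989,  1.88946095,  0.00523374,
        0.78478077,  1.78260006]), 'joint_vel': array([-0.03678996, -0.00650034, -0.00933695, -0.00347284, -0.00757791,
        0.0001476 , -0.01968201]), 'tau': array([ 2.89308585e+00, -6.37302160e+01,  2.43086010e+00, -2.24814856e+01,
        2.56179180e-01,  7.66828889e-03,  4.73133512e-01]), 'tcp_pos': array([ 0.56833439, -0.21151013,  0.22117248]), 'ee_rot': array([-0.51095757, -0.48870691,  0.4881765 ,  0.51163622]), 'contact_force': array([-0.04130901,  1.20767635, -0.74002447]), 'moment': array([ 0.03032934, -0.02686785,  0.02282952]), 'finger_gap': 0.08525618465802813}
```

View pics/w2.png

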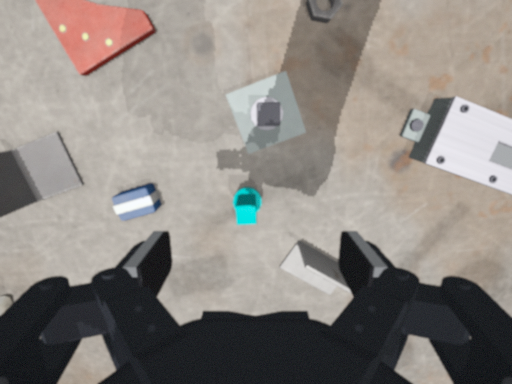

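View pics/w2c.png

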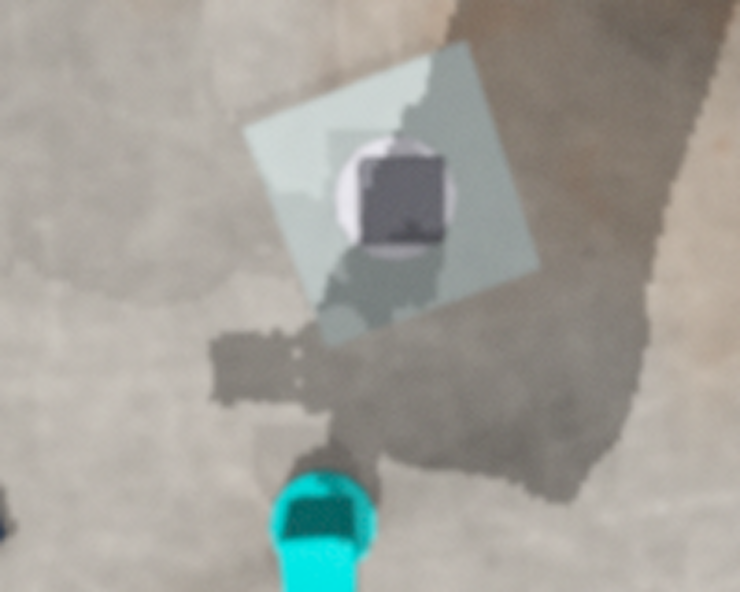

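```bash
python3 - <<'E'
from h import *
import pickle
np.set_printoptions(precision=4,suppress=True)
c=pickle.load(open("w2.pkl","rb"))
def o(A,z): return plane(c,np.array(A,float)/3.7+(160-.365,60-.365),z)[:,:2]*1000
def ang(d): return np.degrees(np.arctan2(d[1],d[0]))
H=o([(360,157),(445,154),(445,242),(362,243)],.093);print(H,H.mean(0),np.linalg.norm(np.diff(H,axis=0),axis=1))
print([ang(H[(i+1)%4]-H[i]) for i in range(4)])
S=o([(242,128),(467,40),(541,267),(328,347)],.040);print(S,S.mean(0),[ang(S[(i+1)%4]-S[i]) for i in range(4)])
K=o([(336,197),(455,197),(397,136),(397,260)],.048);print(K)
print(o([(325,473)],.04), "magnet etc")
im=cv2.imread("pics/w2.png");g=cv2.cvtColor(im,cv2.COLOR_BGR2GRAY)[85:135,235:300]
print(R.from_quat([-0.51095757, -0.48870691,  0.4881765 ,  0.51163622]).as_matrix()[:,0])
m=(g<108).astype(np.uint8)
n,l,st,ce=cv2.connectedComponentsWithStats(m);print(st,ce)
k=1+np.argmax(st[1:,4]);ct=cv2.findContours((l==k).astype(np.uint8),0,1)[0][0][:,0]+[235,85]
r=cv2.minAreaRect((plane(c,ct,.093)[:,:2]*1000).astype(np.float32));print(r)
E
```

```text
[[ 494.4319 -205.5219]
 [ 494.6332 -184.3196]
 [ 516.2018 -184.8411]
 [ 515.5223 -205.9282]] [ 505.1973 -195.1527] [21.2033 21.5749 21.0981]
[np.float64(89.4562642058157), np.float64(-1.3848821992789524), np.float64(-91.84547963922647), np.float64(178.8964149359259)]
[[ 482.9407 -239.5933]
 [ 461.2587 -172.4373]
 [ 527.66   -151.0588]
 [ 549.3613 -217.4301]] [ 505.3052 -195.1299] [np.float64(107.89317004347896), np.float64(17.846442813206803), np.float64(-71.89395384542162), np.float64(-161.54713892625688)]
[[ 504.1132 -212.6109]
 [ 505.6491 -177.7214]
 [ 487.7143 -194.1294]
 [ 523.1367 -195.3699]]
[[ 589.9196 -220.4693]] magnet etc
[0.0457 0.999  0.0012]
[[   0    0   65   50 2812]
 [  23   18   22   23  438]] [[31.6778 23.7262]
 [34.0685 29.468 ]]
((505.72052001953125, -195.13299560546875), (19.732166290283203, 19.977258682250977), 87.51825714111328)
```

Emit:
play_rows(plan=[[-3.5,1,0,0.02],[-6.3,1.8,-1,0.02],[-6.3,1.8,-3,0.02],[-6.3,1.8,-6,0.02],[-6.3,1.8,-9,0.02]])

```text
time: 3.17
tcp_pos: [0.5066, -0.1922, 0.1318]
ee_rot: [0.507, 0.495, -0.493, -0.505]
contact_force: [0.5, 0.2, 0.2]
finger_gap: 0.0856
```

```bash
python3 - <<'E'
from bench import *
import cv2,pickle
s=status.get_state();print(s["tcp_pos"],s["contact_force"])
cv2.imwrite("pics/w3.png",camera("wrist"))
im=camera("side");cv2.imwrite("pics/s3.png",cv2.resize(im[130:300,130:390],None,fx=3,fy=3,interpolation=2))
E
```

```text
[ 0.50664251 -0.19219099  0.13175765] [0.48132727 0.1557499  0.18817041]
```

View pics/s3.png

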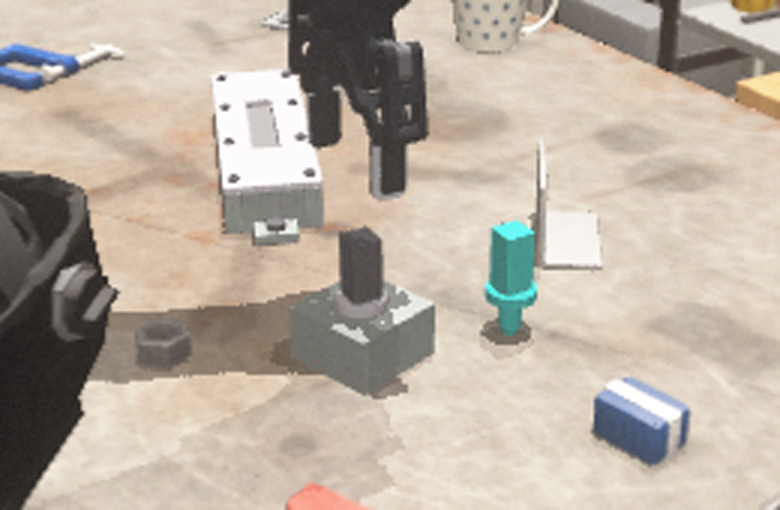

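View pics/w3.png

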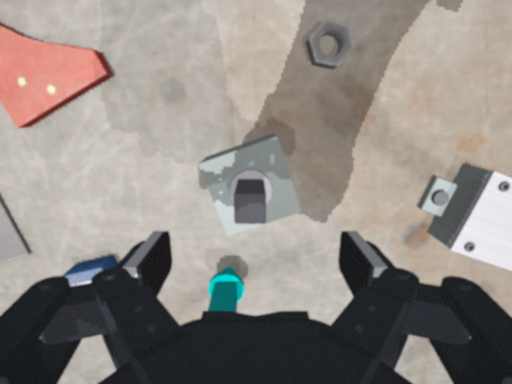

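Emit:
play_rows(plan=[[0,0,-2.5,0],[0,0,-5,0],[0,0,-7,0],[0,0,-7.5,0],[0,0,-7.5,0]])

```text
time: 3.68
tcp_pos: [0.5058, -0.1936, 0.0563]
ee_rot: [-0.505, -0.494, 0.494, 0.506]
contact_force: [0.2, -0.8, -0.3]
finger_gap: 0.0856
```

Emit:
play_rows(plan=[[0,0,0,0]])

```text
time: 3.77
tcp_pos: [0.5063, -0.1943, 0.0575]
ee_rot: [0.506, 0.494, -0.494, -0.506]
contact_force: [-1.0, 1.1, -0.1]
finger_gap: 0.0854
```

```bash
python3 - <<'E'
from bench import *
import cv2,pickle
s=status.get_state();print(s["tcp_pos"],s["contact_force"],s["ee_rot"])
cv2.imwrite("pics/w4.png",camera("wrist"))
im=camera("side");cv2.imwrite("pics/s4.png",cv2.resize(im[130:300,130:390],None,fx=3,fy=3,interpolation=2))
E
```

```text
[ 0.5062561  -0.19431036  0.0575216 ] [-0.99148659  1.05724016 -0.06024191] [ 0.50622464  0.49416866 -0.49374604 -0.50571613]
```

View pics/s4.png

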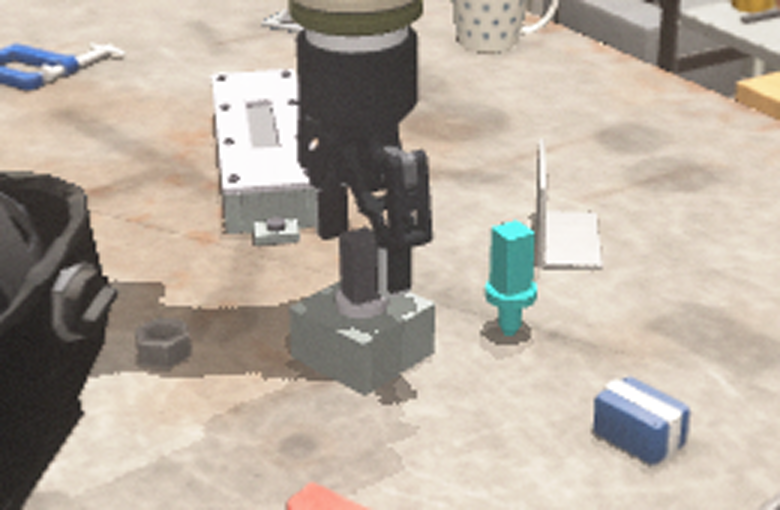

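View pics/w4.png

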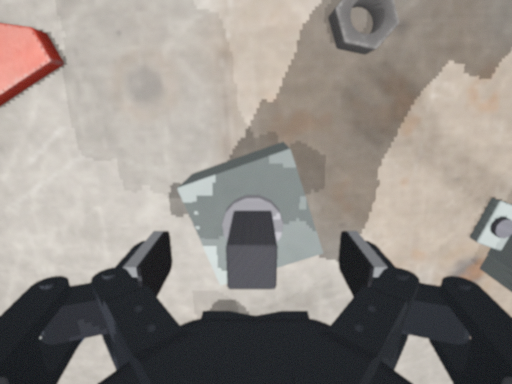

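Emit:
play_rows(plan=[[0,0,0,0],[0,0,0,0],[0,0,0,0],[0,0,0,0],[0,0,0,0]], grip=1)

```text
time: 4.28
tcp_pos: [0.5054, -0.195, 0.0564]
ee_rot: [0.506, 0.494, -0.494, -0.506]
contact_force: [-0.6, -0.4, 0.0]
finger_gap: 0.0254
```

Emit:
play_rows(plan=[[0,0,0,0],[0,0,0,0],[0,0,0,0]])

```text
time: 4.53
tcp_pos: [0.5054, -0.195, 0.0566]
ee_rot: [0.506, 0.494, -0.494, -0.506]
contact_force: [-0.8, 1.1, 5.9]
finger_gap: 0.0209
```

Emit:
play_rows(plan=[[0,0,0.5,0],[0,0,1,0],[0,0,2,0],[0,0,3,0],[0,0,4,0]])

```text
time: 4.95
tcp_pos: [0.5053, -0.1949, 0.0974]
ee_rot: [0.506, 0.494, -0.494, -0.506]
contact_force: [0.3, -0.6, -2.6]
finger_gap: 0.0211
```

Emit:
play_rows(plan=[[0,0,2.0,0],[0,0,4,0],[0,0,6,0],[0,0,6,0],[0,0,6,0]])

```text
time: 5.37
tcp_pos: [0.5059, -0.1951, 0.1579]
ee_rot: [0.507, 0.494, -0.493, -0.505]
contact_force: [-0.6, 0.4, -3.6]
finger_gap: 0.0217
```

```bash
python3 - <<'E'
from bench import *
import cv2,pickle
s=status.get_state();print(s["tcp_pos"],s["contact_force"],s["moment"],s["ee_rot"],s["finger_gap"])
pickle.dump((get_calibration("side"),get_calibration("scene"),get_calibration("wrist")),open("c5.pkl","wb"))
im=camera("side");cv2.imwrite("pics/s5f.png",im);cv2.imwrite("pics/s5.png",cv2.resize(im[110:280,150:350],None,fx=3.5,fy=3.5,interpolation=2))
cv2.imwrite("pics/w5.png",camera("wrist"))
im=camera("scene");cv2.imwrite("pics/c5f.png",im);cv2.imwrite("pics/c5.png",cv2.resize(im[110:260,200:350],None,fx=3.5,fy=3.5,interpolation=2))
E
```

```text
[ 0.505922   -0.19512769  0.15787551] [-0.64895689  0.35857171 -3.64189792] [-0.0629767   0.00457281  0.0123855 ] [ 0.50713487  0.49429065 -0.49319475 -0.50522265] 0.02165439251712061
```

View pics/s5.png

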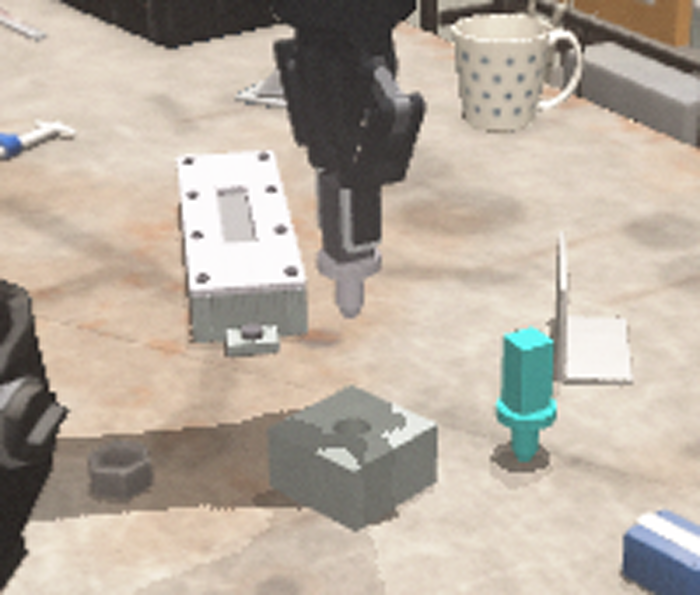

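View pics/c5.png

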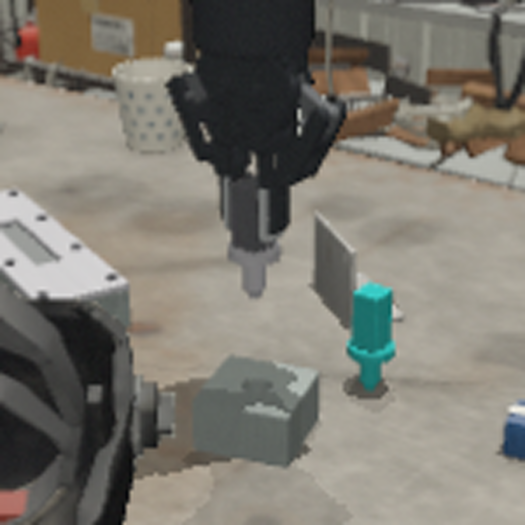

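View pics/w5.png

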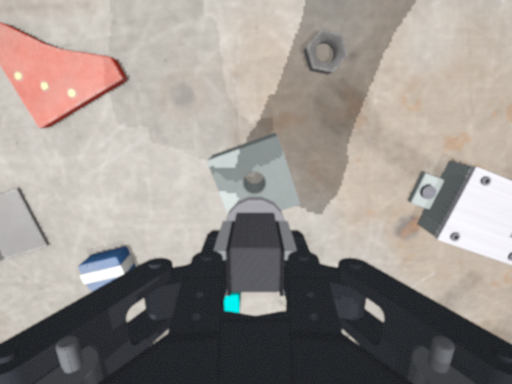

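```bash
python3 - <<'E'
from h import *
import pickle
S,C,W=pickle.load(open("c5.pkl","rb"))
print(tri([S,C],[(249.7-.4,200.3-.4),(272.3,194.5)]))
print(proj(S,[.5055,-.195,.1113]),proj(C,[.5055,-.195,.1113]))
E
```

```text
[ 0.50542767 -0.19333606  0.1089579 ]
[[249.68380987 199.6757608 ]] [[272.8000306  193.36303559]]
```

```bash
python3 - <<'E'
from h import *
import pickle
np.set_printoptions(precision=2,suppress=True)
S,C,W=pickle.load(open("c5.pkl","rb"))
im=cv2.imread("pics/s5f.png");cv2.imwrite("pics/s5g.png",cv2.resize(im[145:215,190:250],None,fx=8,fy=8,interpolation=2))
y=np.radians(69.9);u=np.array([np.cos(y),np.sin(y)]);v=np.array([u[1],-u[0]])
for m in (np.array([.577,.1265]),):
  Q=[np.r_[m+a*u+b*v,.042] for a,b in((.055,-.012),(.055,.012),(-.055,.012),(-.055,-.012),(.13,-.04),(.13,.04),(-.13,.04),(-.13,-.04))]
  print((proj(S,Q)-[190,145])*8+3.5)
E
```

```text
[[174.87 147.41]
 [243.79 142.55]
 [271.06 268.27]
 [196.26 273.87]
 [ 85.46  77.34]
 [303.52  62.53]
 [384.61 359.94]
 [119.94 380.68]]
```

View pics/s5g.png

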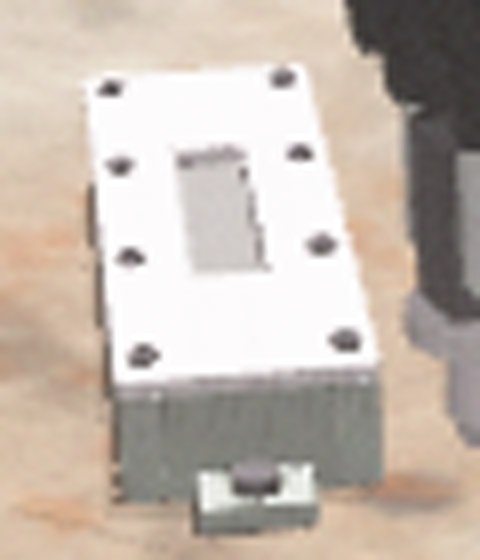

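Emit:
play_rows(plan=[[0.7,3.6,0,0],[1.4,7.2,0,0],[2.1,10.8,0,0],[2.8,14.4,0,0],[3.5,18,0,0]])

```text
time: 5.93
tcp_pos: [0.5398, -0.0133, 0.1552]
ee_rot: [-0.506, -0.493, 0.494, 0.507]
contact_force: [1.7, -0.8, -2.4]
finger_gap: 0.0216
```

Emit:
play_rows(plan=[[0.8,3.6,0,0],[1.6,7.2,0,0],[2.26,10.2,0,0],[2.26,10.2,-2,0],[2.26,10.2,-4.5,0]])

```text
time: 6.35
tcp_pos: [0.564, 0.0905, 0.1111]
ee_rot: [0.505, 0.496, -0.494, -0.505]
contact_force: [-0.0, -1.0, -2.8]
finger_gap: 0.0215
```

Emit:
play_rows(plan=[[0,0,-0.5,0],[0,0,-1,0],[0,0,-1,0],[0,0,-1,0],[0,0,-1,0]])

```text
time: 6.77
tcp_pos: [0.5635, 0.0867, 0.1021]
ee_rot: [0.507, 0.494, -0.493, -0.506]
contact_force: [0.0, -0.0, -2.6]
finger_gap: 0.0214
```

```bash
python3 - <<'E'
from bench import *
import cv2,pickle
s=status.get_state();print(s["tcp_pos"],s["contact_force"],s["moment"],s["ee_rot"],s["finger_gap"])
pickle.dump((get_calibration("side"),get_calibration("scene"),get_calibration("wrist")),open("c6.pkl","wb"))
im=camera("side");cv2.imwrite("pics/s6f.png",im);cv2.imwrite("pics/s6.png",cv2.resize(im[120:220,170:270],None,fx=6,fy=6,interpolation=2))
im=camera("scene");cv2.imwrite("pics/c6.png",cv2.resize(im[130:230,170:290],None,fx=5,fy=5,interpolation=2))
E
```

```text
[0.56349407 0.08667531 0.10213214] [ 0.0040195  -0.04294756 -2.63690601] [-0.01473189  0.02155469 -0.00797377] [ 0.50663667  0.49388571 -0.4931655  -0.5061462 ] 0.021433328424903385
```

View pics/s6.png

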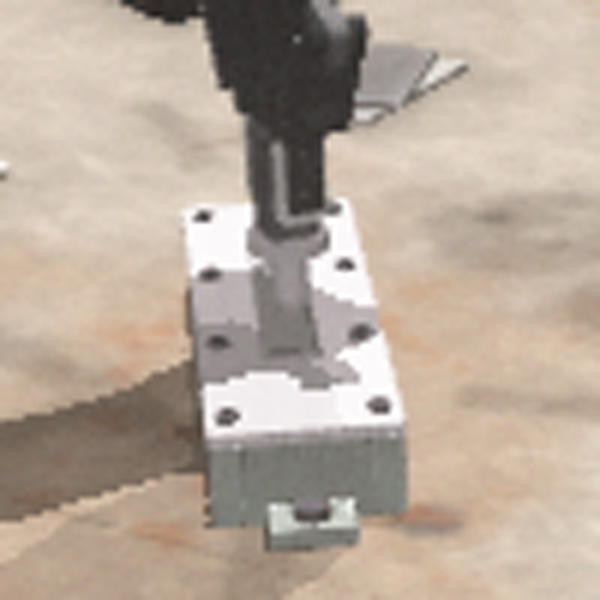

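View pics/c6.png

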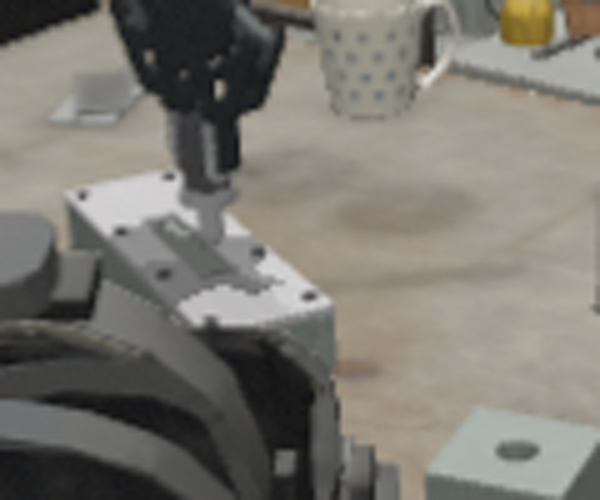

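Emit:
play_rows(plan=[[0,0,-0.4,0],[0,0,-0.8,0],[0,0,-1.1,0],[0,0,-1.4,0],[0,0,-1.6,0]])

```text
time: 7.28
tcp_pos: [0.5628, 0.0871, 0.0847]
ee_rot: [-0.506, -0.494, 0.494, 0.506]
contact_force: [1.0, 0.2, -2.9]
finger_gap: 0.0214
```

Emit:
play_rows(plan=[[0,0,-0.1,0],[0,0,-0.2,0],[0,0,-0.2,0]])

```text
time: 7.53
tcp_pos: [0.5629, 0.0871, 0.083]
ee_rot: [-0.506, -0.494, 0.494, 0.506]
contact_force: [-0.3, 0.2, -3.4]
finger_gap: 0.0216
```

Emit:
play_rows(plan=[[0,0,-0.05,0],[0,0,-0.1,0],[0,0,-0.1,0]])

```text
time: 7.78
tcp_pos: [0.5631, 0.0871, 0.0826]
ee_rot: [0.506, 0.494, -0.494, -0.506]
contact_force: [-0.4, -0.2, -0.5]
finger_gap: 0.0213
```

Emit:
play_rows(plan=[[0,0,-0.05,0],[0,0,-0.05,0],[0,0,-0.05,0]])

```text
time: 8.03
tcp_pos: [0.5632, 0.0871, 0.0825]
ee_rot: [0.506, 0.494, -0.494, -0.506]
contact_force: [-1.0, 0.5, 6.4]
finger_gap: 0.0211
```

Emit:
play_rows(plan=[[0,0,-0.05,0],[0,0,-0.05,0],[0,0,-0.05,0]])

```text
time: 8.28
tcp_pos: [0.5632, 0.0871, 0.0823]
ee_rot: [0.506, 0.494, -0.493, -0.506]
contact_force: [-3.2, -0.5, 10.6]
finger_gap: 0.0212
```

Emit:
play_rows(plan=[[0.04,0.11,0.02,0],[0.08,0.23,0.02,0],[0.12,0.34,0.02,0],[0.16,0.45,0.02,0],[0.21,0.56,0.02,0]])

```text
time: 8.7
tcp_pos: [0.5645, 0.0902, 0.0824]
ee_rot: [0.507, 0.492, -0.494, -0.506]
contact_force: [-2.8, -6.9, 11.7]
finger_gap: 0.0212
```

Emit:
play_rows(plan=[[0.04,0.11,0.03,0],[0.08,0.23,0.04,0],[0.12,0.34,0.04,0],[0.16,0.45,0.04,0],[0.21,0.56,0.04,0]])

```text
time: 9.12
tcp_pos: [0.567, 0.0967, 0.0824]
ee_rot: [0.507, 0.493, -0.494, -0.506]
contact_force: [-2.2, -5.1, 7.7]
finger_gap: 0.0215
```

Emit:
play_rows(plan=[[0.04,0.11,0,0],[0.08,0.23,0,0],[0.12,0.34,0,0],[0.16,0.45,0,0],[0.21,0.56,0,0]])

```text
time: 9.53
tcp_pos: [0.5691, 0.1024, 0.0824]
ee_rot: [0.507, 0.493, -0.494, -0.506]
contact_force: [-2.5, -5.4, 7.9]
finger_gap: 0.0215
```

Emit:
play_rows(plan=[[0.04,0.11,0,0],[0.08,0.23,0,0],[0.12,0.34,0,0],[0.16,0.45,0,0],[0.21,0.56,0,0]])

```text
time: 9.95
tcp_pos: [0.5712, 0.108, 0.0824]
ee_rot: [0.507, 0.493, -0.494, -0.506]
contact_force: [-2.8, -5.2, 6.7]
finger_gap: 0.021
```

Emit:
play_rows(plan=[[0.04,0.11,0,0],[0.08,0.23,0,0],[0.12,0.34,0,0],[0.16,0.45,0,0],[0.21,0.56,0,0]])

```text
time: 10.37
tcp_pos: [0.5734, 0.1139, 0.0823]
ee_rot: [0.507, 0.493, -0.494, -0.506]
contact_force: [-1.4, -3.8, 4.4]
finger_gap: 0.0215
```

Emit:
play_rows(plan=[[0.04,0.11,-0.01,0],[0.08,0.23,-0.02,0],[0.12,0.34,-0.02,0],[0.16,0.45,-0.02,0],[0.21,0.56,-0.02,0]])

```text
time: 10.78
tcp_pos: [0.5755, 0.1212, 0.0814]
ee_rot: [-0.506, -0.494, 0.494, 0.506]
contact_force: [-0.4, 0.6, -1.9]
finger_gap: 0.0212
```

Emit:
play_rows(plan=[[0.02,0.05,-0.05,0],[0.04,0.1,-0.1,0],[0.05,0.15,-0.15,0],[0.05,0.15,-0.2,0],[0.05,0.15,-0.2,0]])

```text
time: 11.2
tcp_pos: [0.5761, 0.1223, 0.0796]
ee_rot: [-0.506, -0.494, 0.494, 0.506]
contact_force: [-0.7, 0.2, -2.3]
finger_gap: 0.0212
```

Emit:
play_rows(plan=[[0,0,-0.08,0],[0,0,-0.16,0],[0,0,-0.24,0],[0,0,-0.3,0],[0,0,-0.3,0]])

```text
time: 11.62
tcp_pos: [0.5761, 0.1222, 0.0765]
ee_rot: [-0.506, -0.494, 0.494, 0.506]
contact_force: [0.5, 0.4, -2.5]
finger_gap: 0.0216
```

Emit:
play_rows(plan=[[0,0,-0.06,0],[0,0,-0.12,0],[0,0,-0.18,0],[0,0,-0.2,0],[0,0,-0.2,0]])

```text
time: 12.03
tcp_pos: [0.5761, 0.1222, 0.0746]
ee_rot: [0.506, 0.494, -0.494, -0.506]
contact_force: [-0.5, -0.7, -1.9]
finger_gap: 0.0212
```

Emit:
play_rows(plan=[[0,0,-0.1,0],[0,0,-0.2,0],[0,0,-0.3,0],[0,0,-0.4,0],[0,0,-0.4,0]])

```text
time: 12.45
tcp_pos: [0.576, 0.1222, 0.0704]
ee_rot: [-0.506, -0.494, 0.494, 0.506]
contact_force: [-0.2, 1.4, -2.0]
finger_gap: 0.0212
```

Emit:
play_rows(plan=[[0,0,-0.1,0],[0,0,-0.2,0],[0,0,-0.3,0],[0,0,-0.4,0],[0,0,-0.4,0]])

```text
time: 12.87
tcp_pos: [0.576, 0.1222, 0.0665]
ee_rot: [-0.506, -0.494, 0.494, 0.506]
contact_force: [0.2, 0.1, -1.5]
finger_gap: 0.021
```

Emit:
play_rows(plan=[[0,0,-0.15,0],[0,0,-0.3,0],[0,0,-0.45,0],[0,0,-0.6,0],[0,0,-0.65,0]])

```text
time: 13.28
tcp_pos: [0.5761, 0.1222, 0.0599]
ee_rot: [0.506, 0.494, -0.494, -0.506]
contact_force: [0.9, 1.1, -2.1]
finger_gap: 0.0214
```

Emit:
play_rows(plan=[[0,0,-0.05,0],[0,0,-0.1,0],[0,0,-0.15,0],[0,0,-0.15,0],[0,0,-0.15,0]])

```text
time: 13.7
tcp_pos: [0.5761, 0.1222, 0.0587]
ee_rot: [0.506, 0.494, -0.494, -0.506]
contact_force: [1.0, -0.3, -1.8]
finger_gap: 0.0215
```

Emit:
play_rows(plan=[[0,0,-0.03,0],[0,0,-0.06,0],[0,0,-0.06,0],[0,0,-0.06,0]])

```text
time: 14.03
tcp_pos: [0.5761, 0.1222, 0.0586]
ee_rot: [0.506, 0.494, -0.494, -0.506]
contact_force: [-2.0, -0.3, 5.8]
finger_gap: 0.0215
```

Emit:
play_rows(plan=[[0,0,-0.05,0],[0,0,-0.05,0],[0,0,-0.05,0],[0,0,-0.05,0]])

```text
time: 14.37
tcp_pos: [0.5761, 0.1222, 0.0585]
ee_rot: [0.506, 0.494, -0.494, -0.506]
contact_force: [-4.1, -1.6, 11.8]
finger_gap: 0.0215
```

```bash
python3 - <<'E'
from bench import *
import cv2,pickle
s=status.get_state();print(s["tcp_pos"],s["contact_force"],s["moment"])
im=camera("side");cv2.imwrite("pics/s7.png",cv2.resize(im[120:220,170:270],None,fx=6,fy=6,interpolation=2))
im=camera("scene");cv2.imwrite("pics/c7.png",cv2.resize(im[130:230,170:290],None,fx=5,fy=5,interpolation=2))
E
```

```text
[0.57611613 0.12219082 0.05852637] [-4.08755518 -1.62534976 11.75942701] [-0.21733098  0.73960438  0.01618978]
```

View pics/s7.png

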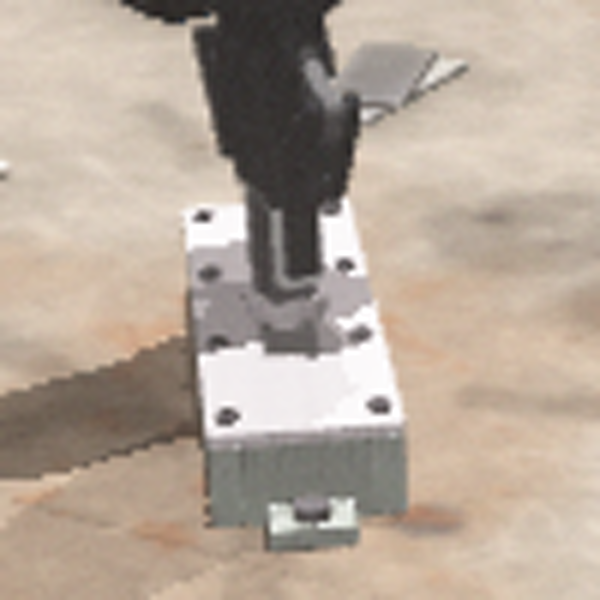

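Emit:
play_rows(plan=[[0,0,0.05,0],[0,0,0.08,0],[0,0,0.08,0]])

```text
time: 14.72
tcp_pos: [0.5761, 0.1222, 0.0586]
ee_rot: [0.506, 0.494, -0.494, -0.506]
contact_force: [-1.5, -0.8, 6.2]
finger_gap: 0.0212
```

Emit:
play_rows(plan=[[0,0,0,0],[0,0,0,0],[0,0,0,0],[0,0,0,0],[0,0,0,0]], grip=0)

```text
time: 15.13
tcp_pos: [0.5761, 0.1222, 0.0582]
ee_rot: [-0.506, -0.494, 0.494, 0.506]
contact_force: [0.4, 0.4, -0.2]
finger_gap: 0.0427
```

Emit:
play_rows(plan=[[0,0,0,0],[0,0,0,0],[0,0,0,0],[0,0,0,0],[0,0,0,0]], grip=-1)

```text
time: 15.55
tcp_pos: [0.5761, 0.1222, 0.0584]
ee_rot: [0.506, 0.494, -0.494, -0.506]
contact_force: [0.3, -0.8, -0.5]
finger_gap: 0.0856
```

Emit:
play_rows(plan=[[0,0,1,0],[0,0,3,0],[0,0,6,0],[0,0,9,0],[0,0,12,0]])

```text
time: 15.97
tcp_pos: [0.5757, 0.122, 0.1803]
ee_rot: [-0.506, -0.494, 0.494, 0.506]
contact_force: [-0.4, -0.3, -0.4]
finger_gap: 0.0854
```

Emit:
play_rows(plan=[[2,-0.3,2,0],[5,-0.3,4,0],[7,-0.3,4,0],[7,-0.3,4,0],[7,-0.3,4,0]])

```text
time: 16.38
tcp_pos: [0.6463, 0.119, 0.2189]
ee_rot: [0.506, 0.494, -0.494, -0.506]
contact_force: [-0.9, -0.3, -0.1]
finger_gap: 0.0854
```

Emit:
play_rows(plan=[[0,0,0,0],[0,0,0,0],[0,0,0,0]])

```text
time: 16.63
tcp_pos: [0.645, 0.1193, 0.2181]
ee_rot: [-0.506, -0.493, 0.494, 0.506]
contact_force: [-1.1, 0.2, 0.3]
finger_gap: 0.0851
```

```bash
python3 - <<'E'
from h import *
from bench import *
import cv2,pickle
np.set_printoptions(precision=4,suppress=True)
s=status.get_state();print(s["time"],s["tcp_pos"],s["contact_force"])
c=get_calibration("wrist");im=camera("wrist");cv2.imwrite("pics/w8.png",im);pickle.dump(c,open("w8.pkl","wb"))
im=camera("side");cv2.imwrite("pics/s8f.png",im);cv2.imwrite("pics/s8.png",cv2.resize(im[120:300,150:360],None,fx=3.5,fy=3.3,interpolation=2))
im=camera("scene");cv2.imwrite("pics/c8.png",im)
E
```

```text
16.6333 [0.645  0.1193 0.2181] [-1.0752  0.1636  0.3425]
```

View pics/s8.png

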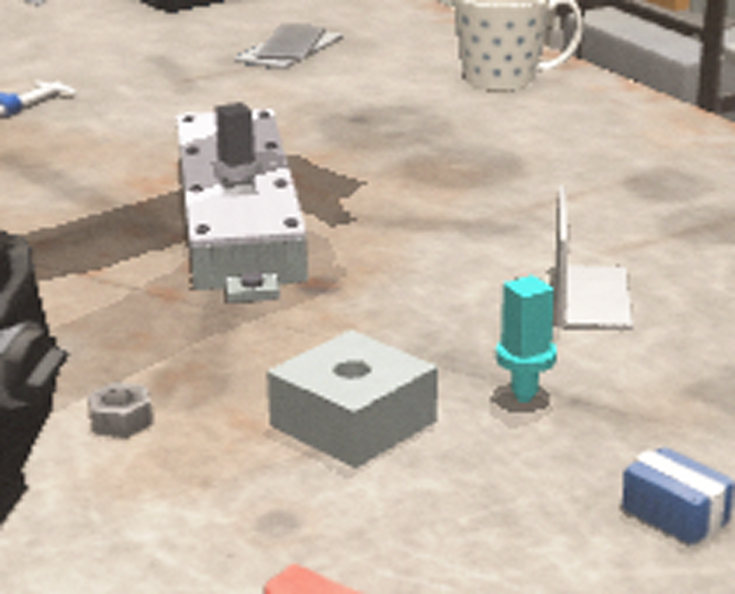

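View pics/w8.png

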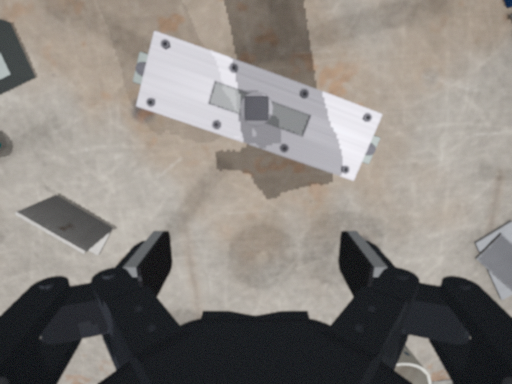

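```bash
python3 - <<'E'
from h import *
from bench import *
S=get_calibration("side")
p=proj(S,[[.576,.122,.095],[.576,.122,.119],[.576,.122,.042]]);print((p-[150,120])*[3.5,3.3]+1.5)
a=cv2.imread("pics/side0.png").astype(int);b=cv2.imread("pics/s8f.png").astype(int)
d=np.abs(a-b).max(2)
for n,(x0,y0,x1,y1) in dict(nut=(172,232,196,254),mag=(325,252,365,288),angle=(332,280,412,350),turq=(288,200,312,246),angle2=(304,172,334,224)).items(): print(n,(d[y0:y1,x0:x1]>40).mean())
E
```

```text
[[234.24661918 107.71820571]
 [232.54683907  78.99096031]
 [237.90953526 169.4007085 ]]
nut 0.0
mag 0.0
angle 0.0
turq 0.0
angle2 0.0
```

Head top appears at crop (235, about 108), matching the seated height of 95 mm. The nut, magnet block, angle and turquoise pin have not changed. Handing in.

```bash
python3 -c "
from bench import *
print(order.sign_off())"
```

```text
the job is handed in; nothing more can be done
None
```

The locating pin is fully home in the bush, standing on its own with its collar on the cover plate. I handed the job in at about 16.8 s, and the gripper was clear of everything.

- **What I did:** I gripped the pin by its square head and set its nose on the groove floor about 42 mm short of the middle. I then slid it lightly along the groove until it dropped, about 5 mm short of the middle, and lowered it until the collar stopped it. I pressed briefly, backed off, let go and rose clear.
- **Forces:** While sliding, the pin pressed on the fixture with about 7 to 15 N. The final press was about 15 N, against the limit of 60 N. The readings are from the end of each move, so brief peaks in between were not seen.
- **Seating:** The tool height fell from 82.4 mm on the floor to 58.5 mm at the stop. That is 23.9 mm, against the 24 mm expected.
- **Last pictures:** The pin stands upright, and its head top is within a pixel or so of where 95 mm (fully seated) should appear. The side camera shows no change at the nut, the magnet block, both candidate angle pieces or the turquoise look-alike. No check failed or disagreed.

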